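# Seat the jig insert and find the full screw tin

### The arm

A 6-joint arm with a two-finger parallel gripper is mounted at the origin on the work surface. World frame = base frame: x ahead of the robot, y to its left, z up, the work surface at z = 0. Lengths are in m, angles in rad, forces in N, time in s.
With the tool pointing down it reaches from about 0.275 to 0.75 m from the base axis. Payload 10.2 kg.
Tool frame: the origin (TCP) lies midway between the tips of the shut fingers; the grasp point (between the pads) lies 19 mm behind it (env.hold_point_z is the distance from the TCP to the grasp point, in m); z points along the fingers, y is the line along which they close (so a half turn about z gives the same grasp; the last joint's range is limited). The gripper opens to 85 mm and grips with 20 to 120 N. Pads are 22 mm wide; open, the fingers measure 114 mm over their backs; the gripper's body (76 mm by 85 mm) begins 54 mm behind the grasp point. The pads swing forward as they close: fully open they stand 13 mm farther back than shut.
Start: joints at [-1.33, 0.313, 1.498, -0, 1.331, -0.223], TCP at [0.235, -0.47, 0.231] pointing down, gripper open.
Joint ranges: [-2.94, 2.94], [-0.97, 2.17], [0.19, 2.56], [-1.23, 4.37], [0.02, 3.11], [-2.88, 2.88]. Speed limits (rad/s): [2.39, 2.39, 3.01, 3.14, 3.14, 3.14].

### API

Orientations are given as a unit quaternion [x, y, z, w].
In Python, from bench import env, kinematics, monitor, eyes, job gives the robot as it stands. The module is installed in compiled form; this text tells all that it offers. Calls block until the motion is done:
- env.reach(position, orientation): joint-space move of the TCP to a pose.
- env.movel(position, velocity=0.15, frame=None, guard=None): straight line of the TCP; frame=None keeps the orientation; velocity is the mean speed in m/s. With guard (N) it stops when the force on the tool has changed by that much, and returns True; else False.
- env.set_joints(angles): joint-space move.
- env.release() and env.close_gripper(effort=None): open the fingers fully, or close them until they stop; effort is the grip in N (None keeps the last).
- env.hold(seconds).
- kinematics.ik(position, orientation): joint angles nearest the present ones, or None.
- monitor.sense(): the state.
- eyes.grab_frame(name): name is "scene" or "top" or "wrist"; returns a dict with "frame" (384x512x3 uint8, red, green, blue), "mtx" (3x3 intrinsics, pixels), "view" (4x4, takes a point from world to camera coordinates). Camera axes: x right, y down, z forward; pixel columns grow to the right and rows downward; lengths in m; the calibration is good to about 2 mm. The wrist camera is an equidistant fisheye: a pixel r from the principal point sees the ray r / f radians off the axis. A picture is of the moment at which its call begins. There is no depth.
A pose or a line that the arm cannot do raises env.MotionError and nothing moves.
- job.hand_in(): hands the job in; it is judged then, once.
The state is a dict: "clock": time; "joints": joint angles; "qvel": joint speeds; "joint_efforts": joint torques, N m; "position": TCP position; "ee_rot": TCP orientation; "contact_force": force on the tool from outside, world axes, zero at the start; "ft_torque": the same for the moment, N m; "finger_gap": opening from 0.0 (shut) to 1.0 (fully open); "gripper_force": force on a finger pad.
Only numpy, scipy, OpenCV 4.12 (cv2) and the standard library are available. Lean on these libraries where they do the work, as an engineer would, in place of code of your own. Each camera call takes 0.05 s, during which the arm holds its last target. There are 200 camera calls.

### The job

Seat the red insert flat and square in the pocket of the plywood jig and let go of it. Then, to find the full tin of screws that it will be fastened with, heft the three blue tins one after another from the robot's left to its right, lifting each one upright clear of the rubber mat by about 5 cm and standing those you do not need back on the mat. Finish while holding the heaviest tin still and upright about 15 cm above the mat, the other two standing on the mat, and leave the tape measure, screwdriver and glue bottle where they are.

Things in the scene. Friction and masses are not known exactly. Their poses are not given: they have to be found in the camera images.
- jig: Plywood jig board 140 (x) x 180 (y) x 24 mm high, fixed to the table, with a rectangular pocket in the middle of its top: 73 (x) x 113 (y) mm, 12 mm deep, dark floor. It may be left or right of the robot. Origin at the centre of its underside.
- pocket (a point): Centre of the pocket's floor, 12 mm above the jig's underside and 12 mm below its top; axes are the jig's (x across the pocket's 73 mm, y along its 113 mm, z up). The jig's yaw stays within 0.3 rad of the robot's frame.
- insert: Loose red plate 70 (x) x 110 (y) x 12 mm, 180 g, flat on the table just beyond the jig, with an upright black grip bar mid-top: 16 mm thick (x), 70 long (y), 12 to 38 mm above the underside. Origin at the centre of the underside. Seated, it rests on the pocket floor, plate flush with the jig top; half a turn makes no difference.
- mat: Black rubber mat 120 (x) x 330 (y) x 4 mm, fixed to the table on the other side from the jig; the tins stand on it in a row along its y, about 120 mm apart. Origin at the centre of its underside.
- tin_1: Closed round screw tin, blue, bare steel lid, thin yellow band near the foot; 54 mm diameter, 90 mm high. Origin at the centre of its underside, z up. All three look alike and weigh 150 to 660 g; one is heavier than the others by over 150 g, a different one from run to run. tin_1 is the one furthest to the robot's left (+y).
- tin_2: Closed round screw tin, blue, bare steel lid, thin yellow band near the foot; 54 mm diameter, 90 mm high. Origin at the centre of its underside, z up. All three look alike and weigh 150 to 660 g; one is heavier than the others by over 150 g, a different one from run to run. tin_2 is the middle one.
- tin_3: Closed round screw tin, blue, bare steel lid, thin yellow band near the foot; 54 mm diameter, 90 mm high. Origin at the centre of its underside, z up. All three look alike and weigh 150 to 660 g; one is heavier than the others by over 150 g, a different one from run to run. tin_3 is the one furthest to the robot's right (-y).
- tape: Yellow tape measure 70 x 34 x 62 mm, standing beyond the mat; leave alone. Origin at the centre of its underside.
- driver: Screwdriver lying beyond the mat, about 200 mm long, roughly parallel to the mat's long side; leave alone.
- glue: White glue bottle with orange cap, 50 mm diameter, 110 mm high, standing upright far out in front of the robot between jig and mat; leave alone. Origin at the centre of its underside.

How it is judged:
On the way, in this order (a step that is already met when the one before it is completed fails the run):
1. insert seated flat and square in the pocket and let go (horizontal distance between insert and pocket below 0.004 m and z of insert in the frame of pocket between -0.003 and 0.002 m and angle between insert's own z axis and vertical below 0.03 rad and angle between the x axis of insert and the x axis of pocket, either way round below 0.05 rad and contact force between insert and the fingers below 0.05 N), for 0.2 s.
2. the left tin lifted clear of the mat (height (world z) of tin_1 above 0.024 m and contact force between tin_1 and the fingers above 0.5 N and contact force between tin_1 and mat below 0.05 N), for 0.2 s.
3. the middle tin lifted clear of the mat (height (world z) of tin_2 above 0.024 m and contact force between tin_2 and the fingers above 0.5 N and contact force between tin_2 and mat below 0.05 N), for 0.2 s.
4. the right tin lifted clear of the mat (height (world z) of tin_3 above 0.024 m and contact force between tin_3 and the fingers above 0.5 N and contact force between tin_3 and mat below 0.05 N), for 0.2 s.
At the end, for the whole second after the job is handed in: Heaviest tin gripped, still, upright within 20 degrees, underside 100 mm or more above the mat, touching only the fingers; other two standing released on the mat (load on it under 6.25 N); insert in the pocket within 4 mm of centre, 2 mm of its floor, 0.03 rad of level, 0.05 rad of square (all of step 1 and ((height (world z) of tin_1 above 0.104 m and contact force between tin_1 and the fingers above 1 N and angle between tin_1's own z axis and vertical below 0.35 rad and linear speed of tin_1 below 0.03 m/s and contact force between tin_1 and tin_2 below 0.05 N and contact force between tin_1 and tin_3 below 0.05 N and contact force between tin_1 and tape below 0.05 N and contact force between tin_1 and driver below 0.05 N and contact force between tin_1 and glue below 0.05 N and contact force between tin_1 and insert below 0.05 N and contact force between tin_1 and jig below 0.05 N and contact force between tin_1 and mat below 0.05 N and (height (world z) of tin_2 below 0.008 m and angle between tin_2's own z axis and vertical below 0.06 rad and contact force between tin_2 and mat above 0.5 N and contact force between tin_2 and the fingers below 0.05 N and linear speed of tin_2 below 0.02 m/s) and (height (world z) of tin_3 below 0.008 m and angle between tin_3's own z axis and vertical below 0.06 rad and contact force between tin_3 and mat above 0.5 N and contact force between tin_3 and the fingers below 0.05 N and linear speed of tin_3 below 0.02 m/s)) or (height (world z) of tin_2 above 0.104 m and contact force between tin_2 and the fingers above 1 N and angle between tin_2's own z axis and vertical below 0.35 rad and linear speed of tin_2 below 0.03 m/s and contact force between tin_2 and tin_1 below 0.05 N and contact force between tin_2 and tin_3 below 0.05 N and contact force between tin_2 and tape below 0.05 N and contact force between tin_2 and driver below 0.05 N and contact force between tin_2 and glue below 0.05 N and contact force between tin_2 and insert below 0.05 N and contact force between tin_2 and jig below 0.05 N and contact force between tin_2 and mat below 0.05 N and (height (world z) of tin_1 below 0.008 m and angle between tin_1's own z axis and vertical below 0.06 rad and contact force between tin_1 and mat above 0.5 N and contact force between tin_1 and the fingers below 0.05 N and linear speed of tin_1 below 0.02 m/s) and (height (world z) of tin_3 below 0.008 m and angle between tin_3's own z axis and vertical below 0.06 rad and contact force between tin_3 and mat above 0.5 N and contact force between tin_3 and the fingers below 0.05 N and linear speed of tin_3 below 0.02 m/s)) or (height (world z) of tin_3 above 0.104 m and contact force between tin_3 and the fingers above 1 N and angle between tin_3's own z axis and vertical below 0.35 rad and linear speed of tin_3 below 0.03 m/s and contact force between tin_3 and tin_1 below 0.05 N and contact force between tin_3 and tin_2 below 0.05 N and contact force between tin_3 and tape below 0.05 N and contact force between tin_3 and driver below 0.05 N and contact force between tin_3 and glue below 0.05 N and contact force between tin_3 and insert below 0.05 N and contact force between tin_3 and jig below 0.05 N and contact force between tin_3 and mat below 0.05 N and (height (world z) of tin_1 below 0.008 m and angle between tin_1's own z axis and vertical below 0.06 rad and contact force between tin_1 and mat above 0.5 N and contact force between tin_1 and the fingers below 0.05 N and linear speed of tin_1 below 0.02 m/s) and (height (world z) of tin_2 below 0.008 m and angle between tin_2's own z axis and vertical below 0.06 rad and contact force between tin_2 and mat above 0.5 N and contact force between tin_2 and the fingers below 0.05 N and linear speed of tin_2 below 0.02 m/s))) and contact force between mat and anything else below 6.25 N); the arm keeps its last pose, push and grip.
It fails at once if a bystander was moved by more than 40 mm (distance of any of tape, driver, glue from where it was at the start of the episode above 0.04 m).
It fails at once if a tin was tipped over (angle between any of tin_1, tin_2, tin_3's own z axis and vertical above 0.6 rad).
It also fails if it takes over 72 s, if anything falls off the work surface, if the arm or the gripper's body presses on something with over 40 N, if the wrist force passes 120 N, or if a joint passes its speed limit or range.

## Working session

There is one attempt and no reset: what is moved stays moved. The work goes in short steps, each a Python script; the robot and the scene stay as the last script left them, time stands still between calls to the robot, and variables do not carry over. Pictures are saved under pics/ and viewed, at most 10 in all, crops included, and the job is handed in when it is done.

```bash
ls; mkdir -p pics
python3 - <<'E'
from bench import env, kinematics, monitor, eyes, job
import cv2,numpy as np
ims=[]
np.set_printoptions(precision=4,suppress=True)
for n in ("scene","top"):
    d=eyes.grab_frame(n); cv2.imwrite(f"pics/{n}0.png",d["frame"][:,:,::-1]); print(n,d["mtx"],d["view"])
    np.savez(f"pics/{n}0.npz",**d)
d=eyes.grab_frame("wrist");print(d["mtx"],d["view"])
s=monitor.sense();print(s)
E
```

```text
pics
scene [[486.819    0.     246.0454]
 [  0.     486.819  193.8053]
 [  0.       0.       1.    ]] [[-0.8372  0.5469 -0.0012  0.5203]
 [ 0.3522  0.5376 -0.7661 -0.1923]
 [-0.4184 -0.6418 -0.6427  1.5961]
 [ 0.      0.      0.      1.    ]]
top [[466.5576   0.     249.9947]
 [  0.     466.5576 192.5662]
 [  0.       0.       1.    ]] [[ 0.0256 -0.9996  0.008   0.0031]
 [-0.9968 -0.0261 -0.0761  0.6237]
 [ 0.0763 -0.006  -0.9971  1.2838]
 [ 0.      0.      0.      1.    ]]
[[297.3186   0.     254.6602]
 [  0.     297.3186 193.0659]
 [  0.       0.       1.    ]] [[ 0.4469 -0.8946 -0.002  -0.5232]
 [-0.8563 -0.4284  0.2887 -0.0371]
 [-0.2591 -0.1273 -0.9574  0.3801]
 [ 0.      0.      0.      1.    ]]
{'clock': 0.15, 'joints': array([-1.3304,  0.3133,  1.4982, -0.    ,  1.331 , -0.2234]), 'qvel': array([-0.0004, -0.0002, -0.0025, -0.0001,  0.0015, -0.0001]), 'joint_efforts': array([  0.0014, -41.237 , -25.9795,  -0.0002,   0.0032,  -0.    ]), 'position': array([ 0.2348, -0.4694,  0.2309]), 'ee_rot': array([ 0.9732,  0.2298, -0.    , -0.0005]), 'contact_force': array([-0.2072,  0.7921, -0.5344]), 'ft_torque': array([-0.0048, -0.032 , -0.0438]), 'gripper_force': 0.0, 'finger_gap': 0.9986776147278081}
```

View pics/scene0.png

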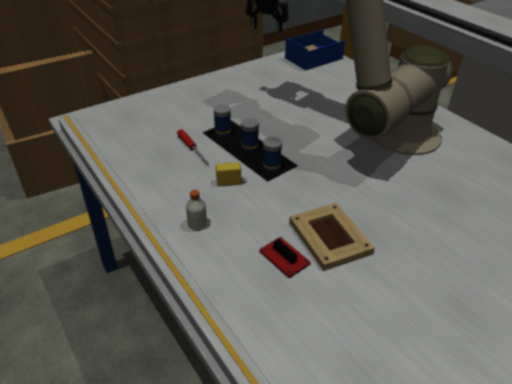

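View pics/top0.png

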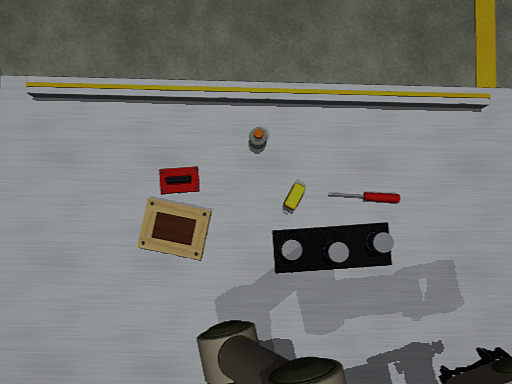

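The scene shows tins at about (222,120), (250,134) and (272,153), the insert at (285,256) and the jig at (332,236). In the top view the jig is at (175,229), so it is on the robot's left. The insert is at (180,180), and the lids are at (291,250), (338,252) and (382,242). Next come the geometry helpers and a rough two-view fix.

```bash
cat > h.py <<'E'
from bench import env, kinematics, monitor, eyes, job
import cv2, numpy as np
from scipy.spatial.transform import Rotation as R
np.set_printoptions(precision=4,suppress=True)
def rays(d,px,fish=False):
    """camera centre and unit world directions of pixels"""
    K,V=d["mtx"],d["view"]; p=np.atleast_2d(np.asarray(px,float))
    u=(p-[K[0,2],K[1,2]])/[K[0,0],K[1,1]]
    if fish:
        r=np.linalg.norm(u,axis=1,keepdims=True)+1e-12
        c=np.c_[u/r*np.sin(r),np.cos(r)]
    else: c=np.c_[u,np.ones(len(u))]
    c/=np.linalg.norm(c,axis=1,keepdims=True)
    return -V[:3,:3].T@V[:3,3], c@V[:3,:3]
def plane(d,px,z,fish=False):
    o,v=rays(d,px,fish); return (o+v*((z-o[2])/v[:,2])[:,None])[:,:2]
def tri(obs):
    """obs: (d,px,fish) list -> nearest point to all rays, residual"""
    A=np.zeros((3,3));b=np.zeros(3);L=[]
    for d,p,f in obs:
        o,v=rays(d,p,f);P=np.eye(3)-np.outer(v[0],v[0]);A+=P;b+=P@o;L.append((o,P))
    x=np.linalg.solve(A,b);return x,[np.linalg.norm(P@(x-o)) for o,P in L]
def grab(n,tag):
    d=eyes.grab_frame(n); cv2.imwrite(f"pics/{tag}.png",d["frame"][:,:,::-1]); np.savez(f"pics/{tag}.npz",**d); return d
def load(tag): return dict(np.load(f"pics/{tag}.npz"))
def hsv(d): return cv2.cvtColor(d["frame"],cv2.COLOR_RGB2HSV)
def red(d):
    H=hsv(d); return (((H[...,0]<6)|(H[...,0]>172))&(H[...,1]>170)&(H[...,2]>70)).astype(np.uint8)
def tan(d):
    H=hsv(d); return ((H[...,0]>10)&(H[...,0]<24)&(H[...,1]>60)&(H[...,2]>100)).astype(np.uint8)
def blobs(m,amin=80):
    c,_=cv2.findContours(m,cv2.RETR_EXTERNAL,cv2.CHAIN_APPROX_NONE)
    return sorted([k[:,0] for k in c if cv2.contourArea(k)>amin],key=lambda k:-cv2.contourArea(k))
def rect(xy):
    """min-area rectangle of world points: centre, (x size,y size), yaw with x-axis nearest world x"""
    (cx,cy),(w,h),a=cv2.minAreaRect((np.asarray(xy)*1000).astype(np.float32))
    a=np.radians(a)
    if w>h: w,h,a=h,w,a-np.pi/2      # x across short side
    a=(a+np.pi/2)%np.pi-np.pi/2
    return np.array([cx,cy])/1000,(w,h),a
def down(yaw): # tool down, tool y axis at given world yaw + 90deg  (tool x at yaw)
    return (R.from_euler('z',yaw)*R.from_quat([1,0,0,0])).as_quat()
E
python3 - <<'E'
from h import *
for n in("top","scene"):
    d=load(n+"0")
    for m,z,nm in((red(d),.012,"red"),(tan(d),.024,"tan")):
        for k in blobs(m): print(n,nm,k.mean(0),*rect(plane(d,k,z)))
top,sc=load("top0"),load("scene0")
for a,b in(((291,250),(272,143)),((338,252),(250,126)),((382,242),(222,110))):
    print(tri([(top,a,0),(sc,b,0)]))
E
```

```text
top red [178.975  179.5083] [0.6562 0.2215] (68.16148376464844, 108.48309326171875) 0.09855012633557081
top red [381.3418 196.7468] [ 0.6221 -0.3547] (22.461854934692383, 97.34226989746094) -0.05078142198173996
top tan [172.8646 227.607 ] [0.5185 0.229 ] (139.9732208251953, 179.82530212402344) -0.1780345825587235
scene red [285.9589 256.3219] [0.6569 0.2217] (66.1346435546875, 106.05574035644531) 0.09594535505239166
scene red [185.5429 138.1143] [ 0.6168 -0.3664] (20.171920776367188, 97.25752258300781) -0.042746931289079804
scene tan [330.9568 232.9297] [0.517  0.2265] (139.69346618652344, 179.55361938476562) -0.17903033849030425
scene tan [160.2761 250.2249] [ 0.9021 -0.1175] (14.856337547302246, 1158.6358642578125) -0.0004711131968349047
scene tan [ 43.135 234.835] [ 1.1173 -0.1546] (52.022132873535156, 225.41986083984375) 1.5702292066407644
scene tan [42.0115 61.5632] [ 0.8428 -1.1589] (40.37384033203125, 339.04443359375) 1.5142949674238846
(array([ 0.4702, -0.093 ,  0.0907]), [np.float64(0.0010470759502511477), np.float64(0.0010470759502510146)])
(array([ 0.466 , -0.2176,  0.0813]), [np.float64(0.0010295648245623697), np.float64(0.0010295648245623927)])
(array([ 0.496 , -0.3322,  0.0909]), [np.float64(0.0005110470742298797), np.float64(0.0005110470742298275)])
```

Run:
```python
from h import *
s=monitor.sense(); d=eyes.grab_frame("wrist")
T=R.from_quat(s["ee_rot"]); V=d["view"]
print("cam in tool",T.inv().apply(-V[:3,:3].T@V[:3,3]-s["position"]),"axis",T.inv().apply(V[2,:3]))
print("tool x",T.apply([1,0,0]))
ins=np.array([.6565,.2215]);yi=.097; jig=np.array([.5178,.2278]);yj=-.178
for o in(np.pi/2,-np.pi/2):
    for p,y in((ins,yi),(jig,yj)):
        print(o,kinematics.ik([*p,.2],down(y+o)),kinematics.ik([*p,.02],down(y+o)))
```

```text
cam in tool [ 0.0739 -0.0009 -0.1427] axis [-0.2889 -0.0009  0.9574]
tool x [0.8944 0.4473 0.0002]
1.5707963267948966 [ 0.1567  0.7239  0.9376 -0.      1.4801  0.0597] [ 0.1567  0.8849  1.1241 -0.      1.1326  0.0597]
1.5707963267948966 [ 0.2074  0.4267  1.4192 -0.      1.2956  0.3854] [ 0.2074  0.6479  1.5879 -0.      0.9058  0.3854]
-1.5707963267948966 None None
-1.5707963267948966 [ 0.2074  0.4267  1.4192 -0.      1.2956 -2.7562] [ 0.2074  0.6479  1.5879 -0.      0.9058 -2.7562]
```

Run:
```python
from h import *
ins=np.array([.6565,.2215]);yi=.097; jig=np.array([.5178,.2278]);yj=-.178
first=True
for tag,p,y in(("J",jig,yj),("I",ins,yi)):
    ax=np.array([np.cos(y+np.pi/2),np.sin(y+np.pi/2)]); q=down(y+np.pi/2)
    for i,o in enumerate((-.13,-.06)):
        a=p+ax*o
        if first: env.reach([*a,.25],q); first=False
        env.reach([*a,.13],q); env.hold(.2)
        grab("wrist",f"{tag}{i}")
print(monitor.sense()["clock"])
cv2.imwrite("pics/JI.png",np.vstack([np.hstack([cv2.resize(cv2.imread(f"pics/{t}{i}.png"),(400,300)) for i in(0,1)]) for t in "JI"]))
```

```text
5.5
```

View pics/JI.png

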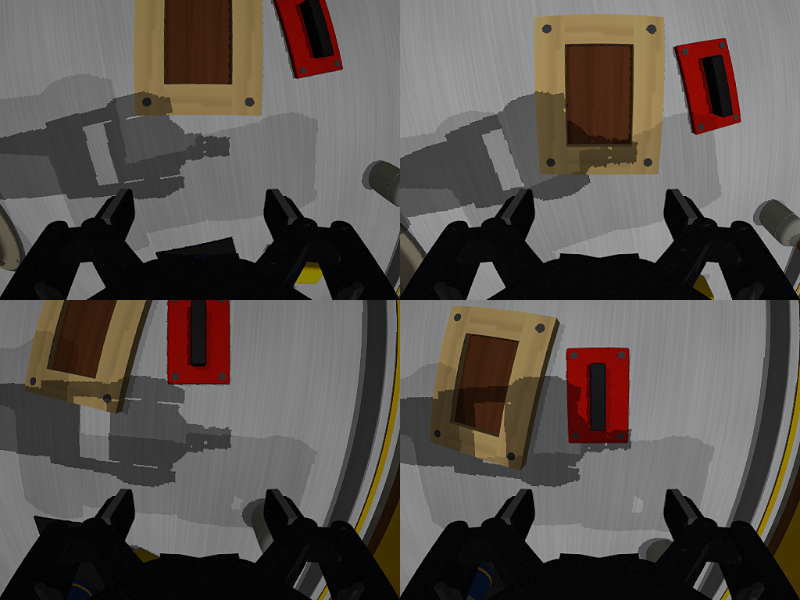

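The wrist views show the jig and the insert whole in the right-hand frames, at roughly (600,95) and (597,395) in the montage. Each carries four corner screws at its top height, which make good fiducials. I'll take one more view of each and triangulate the screws.

```bash
cat >> h.py <<'E'
def proj(d,X):
    c=d["view"][:3,:3]@np.asarray(X)+d["view"][:3,3]; r=np.hypot(c[0],c[1]); t=np.arctan2(r,c[2])
    return d["mtx"][:2,:2]@(c[:2]/r*t)+d["mtx"][:2,2]
def dot(d,guess,rad=16):
    """centroid of the dark neutral round screw nearest a guessed pixel"""
    x,y=np.round(guess).astype(int); w=d["frame"][max(y-rad,0):y+rad+1,max(x-rad,0):x+rad+1].astype(int)
    S=w.max(2)-w.min(2); m=((S<0.45*np.percentile(S,75))).astype(np.uint8)
    n,_,st,c=cv2.connectedComponentsWithStats(m)
    k=[i for i in range(1,n) if 20<st[i,4]<160 and max(st[i,2:4])<1.8*min(st[i,2:4])]
    if not k: return None
    i=min(k,key=lambda i:np.linalg.norm(c[i]-rad)); return c[i]+[max(x-rad,0),max(y-rad,0)]
def dots(ds,p,yaw,z,dx,dy):
    out=[]
    for sx,sy in((1,1),(1,-1),(-1,1),(-1,-1)):
        c,s=np.cos(yaw),np.sin(yaw); g=[p[0]+c*sx*dx-s*sy*dy,p[1]+s*sx*dx+c*sy*dy,z]
        o=[(d,dot(d,proj(d,g)),True) for d in ds]
        if any(a[1] is None for a in o): print("miss",sx,sy,[a[1] for a in o]);out.append([np.nan]*3); continue
        x,r=tri(o); print(sx,sy,x,np.round(np.array(r)*1000,2),*[plane(d,a,z,True)[0] for d,a,_ in o]); out.append(x)
    return np.array(out)
def pose(D):
    """centre, yaw from 4 dots ordered ++,+-,-+,--"""
    v=(D[0]+D[2]-D[1]-D[3])/2; u=(D[0]+D[1]-D[2]-D[3])/2
    print("sizes",np.linalg.norm(u),np.linalg.norm(v),"yaws",np.arctan2(u[1],u[0]),np.arctan2(-v[0],v[1]))
    return D.mean(0),np.arctan2(-v[0],v[1])
E
python3 - <<'E'
from h import *
ins=np.array([.6565,.2215]);yi=.097; jig=np.array([.5178,.2278]);yj=-.178
for tag,p,y in(("I",ins,yi),("J",jig,yj)):
    ax=np.array([np.cos(y+np.pi/2),np.sin(y+np.pi/2)]); q=down(y+np.pi/2)
    env.reach([*(p+ax*-.02),.13],q); env.hold(.2)
    grab("wrist",f"{tag}2")
print(monitor.sense()["clock"])
for t,p,y,z,dx,dy in(("J",jig,yj,.024,.058,.078),("I",ins,yi,.012,.028,.048)):
    print(t); D=dots([load(t+"1"),load(t+"2")],p,y,z,dx,dy); print(pose(D))
cv2.imwrite("pics/JI2.png",np.hstack([cv2.resize(cv2.imread(f"pics/{t}2.png"),(400,300)) for t in "JI"]))
E
```

```text
6.9167
J
1 1 [0.5863 0.2918 0.0237] [0.05 0.05] [0.5863 0.2917] [0.5862 0.2918]
1 -1 [0.5593 0.1441 0.024 ] [0.09 0.09] [0.5594 0.1441] [0.5592 0.1442]
-1 1 [0.4761 0.312  0.0248] [0.06 0.06] [0.4761 0.3122] [0.4759 0.3121]
-1 -1 [0.4488 0.1641 0.0238] [0.17 0.17] [0.4491 0.1641] [0.4487 0.1642]
sizes 0.11214701596810366 0.15022541681977125 yaws -0.17993198026517238 -0.18164227552632972
(array([0.5176, 0.228 , 0.0241]), np.float64(-0.18164227552632972))
I
1 1 [0.6761 0.269  0.013 ] [0.03 0.03] [0.6762 0.2691] [0.6762 0.2689]
1 -1 [0.6852 0.1778 0.0134] [0.08 0.08] [0.6855 0.1775] [0.6853 0.1773]
-1 1 [0.6247 0.2639 0.0128] [0.02 0.02] [0.6246 0.264 ] [0.6246 0.2639]
-1 -1 [0.6337 0.1723 0.0122] [0.06 0.06] [0.6337 0.1722] [0.6336 0.1722]
sizes 0.05174602869624939 0.09186329718424817 yaws 0.10242111515308264 0.09859220796651608
(array([0.6549, 0.2207, 0.0129]), np.float64(0.09859220796651608))
```

View pics/JI2.png

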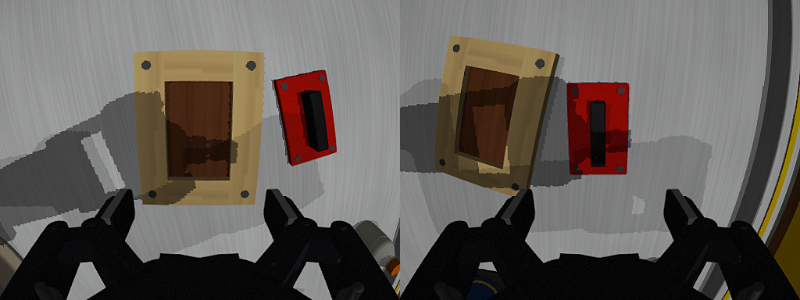

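The screws triangulate to z = 0.024 on the jig and 0.013 on the insert, as they should. Now I'll grasp the bar, lift it, and look at it in hand over the jig.

Run:
```python
from h import *
p=[.6549,.2207]; q=down(.0995+np.pi/2)
env.reach([*p,.09],q)
print("guard",env.movel([*p,.0165],velocity=.08,guard=8)); print(monitor.sense()["position"])
env.close_gripper(40); s=monitor.sense(); print(s["finger_gap"],s["gripper_force"],s["contact_force"])
env.movel([*p,.08],velocity=.1)
j=np.array([.5176,.2280]);qj=down(-.181+np.pi/2)
env.reach([*j,.08],qj); env.hold(.3)
s=monitor.sense(); print(s["finger_gap"],s["position"],s["contact_force"],s["clock"])
grab("wrist","H0")
```

```text
guard False
[0.6553 0.2207 0.0172]
0.17953073227703903 40.16483724117279 [-0.3367  0.6752  1.2877]
0.1766019390087381 [0.5181 0.2278 0.0797] [ 0.1371 -0.2676 -2.9734] 10.95
```

View pics/H0.png

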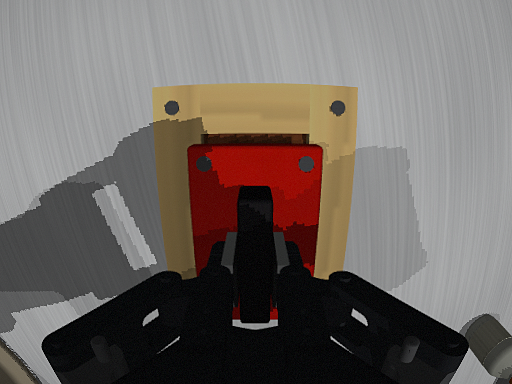

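The insert is held level above the pocket, with its screws at (204,163) and (307,163) and the jig's at (172,107) and (338,107). I'll measure the in-hand offset against the pocket.

Run:
```python
from h import *
d=load("H0"); zi=.0797-.0172+.0125
P=[]
for g,z in(((204,163),zi),((307,163),zi),((172,107),.024),((338,107),.024)):
    c=dot(d,g); P.append(plane(d,c,z,True)[0]); print(c,P[-1])
y=-.181; u=np.array([np.cos(y),np.sin(y)]); v=np.array([-u[1],u[0]])
for a,b,ly in((P[0],P[1],.0459),(P[2],P[3],.0751)):
    e=b-a; print("yaw",np.arctan2(e[1],e[0]),np.linalg.norm(e)); m=(a+b)/2-v*ly
    print("centre",m,"in jig frame off",[(m-[.5176,.2280])@k for k in(u,v)])
print("tcp",R.from_quat(monitor.sense()["ee_rot"]).apply([1,0,0]),-1/np.tan(1)*0+np.pi/2-.181)
```

```text
None [nan nan]
None [nan nan]
None [nan nan]
None [nan nan]
yaw nan nan
centre [nan nan] in jig frame off [np.float64(nan), np.float64(nan)]
yaw nan nan
centre [nan nan] in jig frame off [np.float64(nan), np.float64(nan)]
tcp [ 0.1802  0.9836 -0.0001] 1.3897963267948965
```

```bash
sed -i 's/st\[i,4\]<160/st[i,4]<320/' h.py
python3 - <<'E'
from h import *
d=load("H0"); zi=.0797-.0172+.0125
P=[]
for g,z in(((204,163),zi),((307,163),zi),((172,107),.024),((338,107),.024)):
    c=dot(d,g); P.append(plane(d,c,z,True)[0]); print(c,P[-1])
y=-.181; u=np.array([np.cos(y),np.sin(y)]); v=np.array([-u[1],u[0]])
for a,b,ly in((P[0],P[1],.0459),(P[2],P[3],.0751)):
    e=b-a; print("yaw",np.arctan2(e[1],e[0]),np.linalg.norm(e)); m=(a+b)/2-v*ly
    print("centre",m,"in jig frame off",[(m-[.5176,.2280])@k for k in(u,v)])
E
```

```text
[203.2908 163.5408] [0.5003 0.2776]
[305.8794 163.5176] [0.5517 0.2682]
[171.4198 107.4136] [0.4759 0.312 ]
[337.5915 107.3841] [0.5863 0.2917]
yaw -0.18128407747828026 0.05224657207700448
centre [0.5177 0.2278] in jig frame off [np.float64(0.00013863593975350775), np.float64(-0.00018874277798086177)]
yaw -0.18174203318495116 0.11217293039722286
centre [0.5176 0.228 ] in jig frame off [np.float64(-9.152658251946946e-06), np.float64(-4.203008195733345e-05)]
```

Alignment is within 0.2 mm, so I'll lower with a guard.

Run:
```python
from h import *
j=np.array([.5176,.2282])
print(env.movel([*j,.045],velocity=.08,guard=10))
f0=monitor.sense()["contact_force"]
print(env.movel([*j,.0275],velocity=.02,guard=6)); s=monitor.sense(); print(s["position"],s["contact_force"]-f0)
if s["position"][2]<.032:
    env.release(); env.hold(.2)
    env.movel([*j,.13],velocity=.15)
    u=np.array([.181,.984]); env.reach([*(j-.03*u),.13],down(-.181+np.pi/2)); env.hold(.2)
    d=grab("wrist","S0"); y=-.181
    y=-.181
    for z,dx,dy in((.024,.0259,.0459),(.024,.0561,.0751)):
        c,sn=np.cos(y),np.sin(y);P=[]
        for sx,sy in((1,1),(1,-1),(-1,1),(-1,-1)):
            a=dot(d,proj(d,[j[0]+c*sx*dx-sn*sy*dy,j[1]+sn*sx*dx+c*sy*dy,z]),12)
            P.append([np.nan]*3 if a is None else [*plane(d,a,z,True)[0],z])
        print(pose(np.array(P)))
print(monitor.sense()["clock"])
```

```text
False
True
[0.5174 0.2282 0.0287] [-1.1724 -0.8371  6.3295]
sizes 0.05203016275323111 0.09203479510470482 yaws -0.18117830865715773 -0.18117336815867266
(array([0.5169, 0.2281, 0.024 ]), np.float64(-0.18117336815867266))
sizes 0.1122049335804008 0.1501451983526958 yaws -0.1798876829311247 -0.179443415015001
(array([0.5176, 0.228 , 0.024 ]), np.float64(-0.179443415015001))
14.575
```

View pics/S0.png

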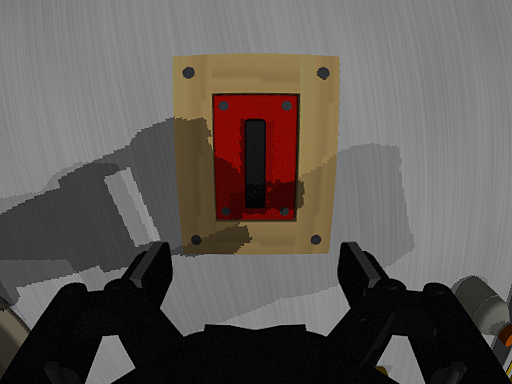

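The insert is seated: it shows flush at (255,157) within the jig, centred to about 0.7 mm and square. Now the tins.

Run:
```python
from h import *
q=down(np.pi/2)
env.reach([.5,.1,.22],q)
for i,y in enumerate((-.17,-.23,-.29,-.36)):
    env.reach([.475,y,.22],q); env.hold(.2); grab("wrist",f"T{i}")
print(monitor.sense()["clock"])
for p in((.47,-.093),(.466,-.2176),(.496,-.332)):
    print([kinematics.ik([*p,z],q) for z in(.03,.25)])
cv2.imwrite("pics/T.png",np.vstack([np.hstack([cv2.resize(cv2.imread(f"pics/T{i}.png"),(400,300)) for i in r]) for r in((0,1),(2,3))]))
```

```text
18.3083
[array([-0.4405,  0.4873,  1.85  , -0.    ,  0.8043, -0.4405]), array([-0.4405,  0.197 ,  1.598 , -0.    ,  1.3466, -0.4405])]
[array([-0.665 ,  0.5453,  1.7448, -0.    ,  0.8515, -0.665 ]), array([-0.665 ,  0.2757,  1.498 , -0.    ,  1.3678, -0.665 ])]
[array([-0.786 ,  0.6869,  1.4798, -0.    ,  0.9749, -0.786 ]), array([-0.786 ,  0.4629,  1.2341, -0.    ,  1.4446, -0.786 ])]
```

View pics/T.png

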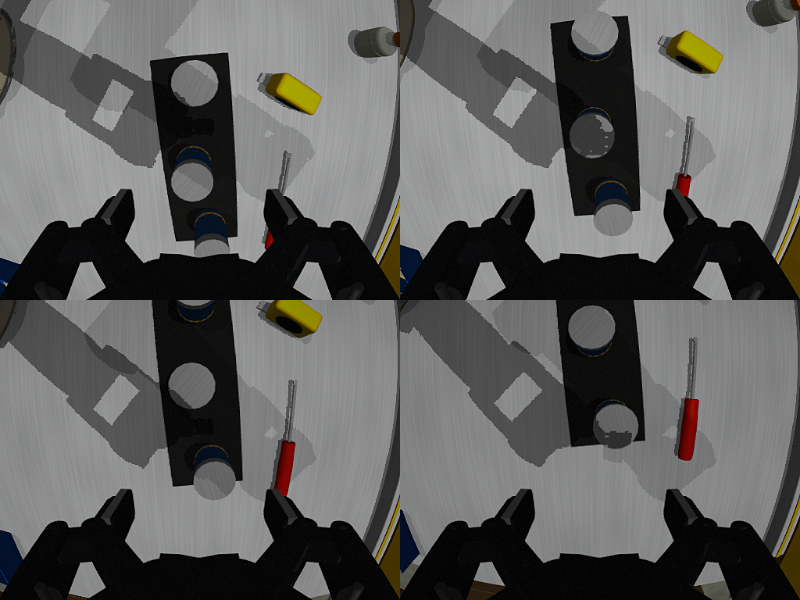

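The lids show clearly on the black mat, at full-frame radius of about 30 px. tin_1 is at (249,107) in T0 and (250,42) in T1. tin_2 is at (246,173) in T1 and (245,109) in T2, and tin_3 at (274,231) in T2 and (276,162) in T3. I'll fit circles there and triangulate.

Run:
```python
from h import *
D=[load(f"T{i}") for i in range(4)]
def lid(d,g,r=46):
    x0,y0=max(g[0]-r,0),max(g[1]-r,0)
    im=cv2.cvtColor(d["frame"],cv2.COLOR_RGB2GRAY)[y0:g[1]+r,x0:g[0]+r]
    im=cv2.resize(cv2.medianBlur(im,3),None,fx=3,fy=3,interpolation=cv2.INTER_CUBIC)
    c=cv2.HoughCircles(im,cv2.HOUGH_GRADIENT_ALT,1.5,60,param1=150,param2=.6,minRadius=70,maxRadius=115)
    if c is None: return None
    c=min(c[0],key=lambda k:np.hypot(k[0]/3+x0-g[0],k[1]/3+y0-g[1]))
    return np.array([(c[0]+.5)/3-.5+x0,(c[1]+.5)/3-.5+y0]),c[2]/3
for n,l in((1,((0,(249,107)),(1,(250,42)))),(2,((0,(246,233)),(1,(246,173)),(2,(245,109)))),(3,((1,(273,280)),(2,(274,231)),(3,(276,162))))):
    o=[]
    for i,g in l:
        c=lid(D[i],g); print(n,i,c)
        if c: o.append((D[i],c[0],True)); print("   at .094:",plane(D[i],c[0],.094,True)[0])
    if len(o)>1: print(tri(o))
```

```text
1 0 (array([248.1667, 107.6667], dtype=float32), np.float32(29.970133))
   at .094: [ 0.4692 -0.0958]
1 1 (array([247.6667,  42.6667], dtype=float32), np.float32(29.128096))
   at .094: [ 0.4686 -0.0962]
(array([ 0.4688, -0.0958,  0.0922]), [np.float64(0.00030457416291727174), np.float64(0.00030457416291743426)])
2 0 (array([246.1667, 231.6667], dtype=float32), np.float32(27.278053))
   at .094: [ 0.4667 -0.2151]
2 1 (array([245.6667, 172.6667], dtype=float32), np.float32(28.719137))
   at .094: [ 0.4665 -0.2157]
2 2 (array([245.6667, 108.1667], dtype=float32), np.float32(29.850151))
   at .094: [ 0.4668 -0.2162]
(array([ 0.4666, -0.2162,  0.0914]), [np.float64(2.0617243318136235e-05), np.float64(0.0001757037023936416), np.float64(0.00015562124449006672)])
3 1 (array([271.1667, 277.6667], dtype=float32), np.float32(24.792158))
   at .094: [ 0.4925 -0.3295]
3 2 (array([272.1667, 230.1667], dtype=float32), np.float32(25.08367))
   at .094: [ 0.4922 -0.3336]
3 3 (array([277.1667, 157.6667], dtype=float32), np.float32(31.435768))
   at .094: [ 0.4957 -0.3314]
(array([ 0.4936, -0.3326,  0.0916]), [np.float64(0.001590984781223495), np.float64(0.0022993084906917155), np.float64(0.0023235190431958232)])
```

```bash
cat >> h.py <<'E'
Q=down(np.pi/2); ZG=.04
def fz(n=8):
    a=[]
    for _ in range(n): env.hold(.05); a.append(monitor.sense()["contact_force"])
    return np.mean(a,0)
def pick(p,up=.055):
    env.reach([*p,.17],Q); env.movel([*p,.095],.15)
    f0=fz(6)
    if env.movel([*p,ZG],.08,guard=10): print("TOUCH",monitor.sense()["position"]); raise SystemExit
    env.close_gripper(60); s=monitor.sense(); print("gap",s["finger_gap"],s["gripper_force"])
    if s["finger_gap"]<.5: print("MISSED"); raise SystemExit
    env.movel([*p,ZG+up],.07); env.hold(.3); f=fz(6)
    print("force before/after",f0,f,"weight",f0[2]-f[2],"gap",monitor.sense()["finger_gap"]); return f0[2]-f[2]
def put(p):
    env.movel([*p,ZG+.008],.08); t=env.movel([*p,ZG-.001],.02,guard=4)
    print("down",t,monitor.sense()["position"]); env.release(); env.hold(.2); env.movel([*p,.17],.15); print("clock",monitor.sense()["clock"])
E
python3 - <<'E'
from h import *
p=(.469,-.096); pick(p); put(p)
env.reach([.475,-.22,.22],Q); env.hold(.2); d=grab("wrist","U0")
E
```

```text
gap 0.6206583535295449 62.06241158070043
force before/after [-0.2947  0.1328 -0.3093] [ 0.0542  0.1709 -3.4404] weight 3.1310713846640463 gap 0.6195073061037577
down True [ 0.4691 -0.0961  0.0406]
clock 25.8583
```

View pics/U0.png

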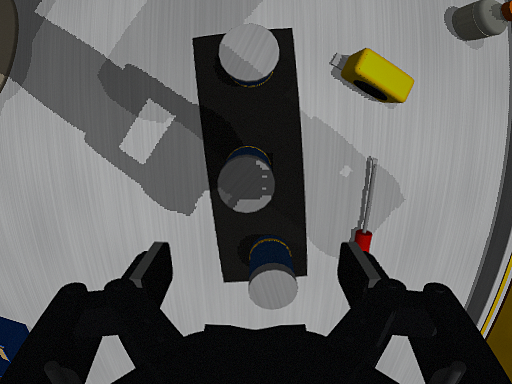

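tin_1 is back upright at (249,54), at 3.1 N. Next are tin_2 and tin_3, using my circle reading (276,161) in T3.

Run:
```python
from h import *
print(plane(load("T3"),(276,161.3),.094,True), plane(load("U0"),(273,285.5),.094,True))
p=(.4666,-.2162); pick(p); put(p)
d=grab("wrist","V0")
env.reach([.48,-.345,.2],Q); env.hold(.2); d=grab("wrist","V1")
```

```text
[[ 0.4946 -0.3348]] [[ 0.4944 -0.3291]]
gap 0.6198234185831272 61.49697661399841
force before/after [0.0207 0.2507 0.253 ] [-0.5326 -0.3508 -6.02  ] weight 6.273073902549534 gap 0.6209503858847469
down True [ 0.4667 -0.2163  0.0407]
clock 33.5333
```

View pics/V1.png

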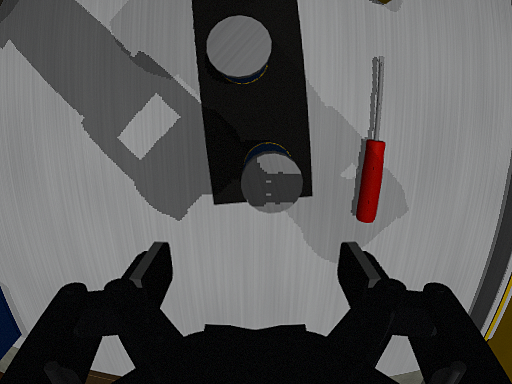

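tin_2 stands at (239,48) and weighed 6.3 N. tin_3's lid is centred at about (272,181.5).

Run:
```python
from h import *
p=plane(load("V1"),(272,181.5),.093,True)[0]; print(p)
assert np.linalg.norm(p-[.4945,-.3325])<.004
w=pick(p); put(p)
if w<5.2:
    p=(.4667,-.2163); print(pick(p,up=.15)); env.hold(.5); print(monitor.sense()["clock"],monitor.sense()["position"])
    grab("scene","F0")
```

```text
[ 0.4949 -0.334 ]
gap 0.6198022472505967 61.338455953099356
force before/after [-0.319  -0.131   0.1917] [-0.0964  0.3749 -1.8979] weight 2.0896195160039186 gap 0.6177038958385651
down True [ 0.4949 -0.3341  0.0407]
clock 41.2
gap 0.6187562103748859 61.53483510017395
force before/after [-0.1036  0.0246  0.0797] [ 0.0901  0.3303 -6.3934] weight 6.4731180461115745 gap 0.6191597648403128
6.4731180461115745
47.325 [ 0.4667 -0.2163  0.19  ]
```

View pics/F0.png

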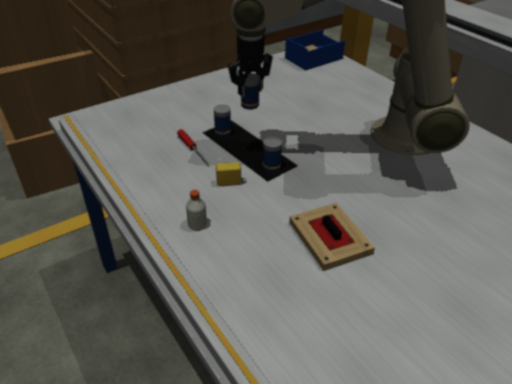

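The picture shows the middle tin held upright at (250,92). The other two stand on the mat at (222,120) and (272,153), the insert is in the jig at (332,232), and the bystanders haven't moved.

```bash
python3 -c "
from h import *
print(job.hand_in())"
```

```text
the job is handed in; nothing more can be done
None
```

I handed the job in at about 47 s with the insert seated in the jig and the heaviest tin, tin_2 (6.3–6.5 N, against 3.1 N and 2.1 N), held upright 15 cm above the mat; the other two tins are standing on the mat, and the hand-in gave no verdict.

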